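# Pop out the slide reader's carrier, load a slide pack and latch it in

### The arm

A 6-joint arm with a two-finger parallel gripper is mounted at the origin on a cart in front of the work surface, level with it; the furniture and walls round the work are solid. World frame = base frame: x ahead of the robot, y to its left, z up, the work surface at z = 0. Lengths are in m, angles in degrees, forces in N, time in s.
With the tool pointing down it reaches from about 0.35 to 0.85 m from the base axis. Payload 8.1 kg.
Tool frame: the origin (TCP) lies on the centre line of the jaws, within the pads' length; the fingertips stand 8 mm ahead of it and the grasp point (between the pads) lies 11 mm behind it; z points along the fingers, y is the line along which they close (so a half turn about z gives the same grasp; the last joint's range is limited). The gripper opens to 85 mm and grips with 20 to 120 N. Pads are 22 mm wide; open, the fingers measure 114 mm over their backs; the gripper's body (76 mm by 85 mm) begins 54 mm behind the grasp point. The pads swing forward as they close: fully open they stand 13 mm farther back than shut.
Start: joints at [60.653, 7.471, 85.268, -0, 87.261, -4.893], TCP at [0.248, 0.546, 0.2] pointing down, gripper open.
Joint ranges: [-169.43, 169.43], [-51.17, 129.36], [1.28, 143.12], [-76.62, 256.62], [0, 156.53], [-152.29, 152.29]. Speed limits (degrees/s): [136.94, 136.94, 159.86, 180, 180, 180].

### API

Orientations are given as a 3x3 rotation matrix whose columns are the frame's x, y, z axes.
In Python, from station import sense, get_image, get_calibration, finish_job gives the robot as it stands.
- The arm moves only by the tool send_rows, never from a script. Its argument "steps" is text: rows parted by semicolons, each of 5 numbers parted by spaces: the shift along the tool's x, y, z in m, then the turn about the tool's z in degrees, then the closure, from -1 (fully open) to 1 (shut). A call has 1 to 20 rows; each row is the pose to reach, as a shift and turn from the pose commanded when the call began, along the tool's axes at that moment; what a row does not reach only later rows make up. A row lasts 1/12 s, in which the tool goes at most 41.7 mm and 7.16 degrees, less where a joint would pass 70% of its speed; a pose out of reach is approached as far as the arm can. A call with a gripper value outside its range is refused whole. The fingers move at their own pace and stop on an object; the grip force is fixed at half the most. Time passes only in rows, so rows that repeat a pose let the fingers close. It gives the time, the measured TCP pose, the force, the opening and the grip force at its end, in the units of the state.
- sense(): the state, without advancing time (a new reading comes with each control period).
- get_image(name): name is "scene" or "top"; returns the picture (400x640x3 uint8, red, green, blue); there is no depth.
- get_calibration(name): a dict with "fov_y" (degrees; the focal length in pixels is half the picture's height over the tangent of half this angle, whatever the lens; pixels are square), "cx", "cy" (the principal point, pixels), "k1" (the pictures are not rectified: a ray, as slopes to the right and down, at radius r is drawn at 1 + k1 r^2 times it, then the intrinsics apply), "R" (3x3) and "t" (3): a world point X has camera coordinates R X + t. Camera axes: x right, y down, z forward; pixel columns grow to the right and rows downward; lengths in m; the calibration is good to about 2 mm. A picture is of the moment at which its call begins. get_calibration takes no time and is no camera call.
- finish_job(): hands the job in; it is judged then, once.
The state is a dict: "clock": time; "q": joint angles; "dq": joint speeds; "joint_efforts": joint torques, N m; "tcp_pos": TCP position; "ee_rot": TCP orientation; "wrist_force": force on the tool from outside, world axes, zero at the start; "wrist_torque": the same for the moment, N m; "gripper_width": finger opening in m; "finger_force": force on a finger pad.
Only numpy, scipy, OpenCV 4.12 (cv2) and the standard library are available. Lean on these libraries where they do the work, as an engineer would, in place of code of your own. Each camera call takes 0.05 s, during which the arm holds its last target. There are 200 camera calls.

### The job

The slide reader's carrier is shut on its push-push latch, and an oil bottle stands in its way. Stand the bottle upright in the small grey tray, push the carrier in and let go so that it springs all the way out, and lay the slide pack flat in the carrier's nest. Then push the carrier in again until it latches and let go, making sure that it stays shut with the pack in it; never tip the bottle over, and leave the timer, the mouse and the tall hand-rub bottle where they are.

Things in the scene. Friction and masses are not known exactly. Their poses are not given: they have to be found in the camera images.
- reader: Slide reader: low white box fixed on the bench, 130 deep (x) x 124 wide (y) x 72 mm high. Origin at bench level in the middle of its front face; x points into the box, y left, z up. The carrier comes out of the front along -x, through an opening 98 mm wide and 60 mm high. A tall black computer stands to its right (front at about x = 0.63, y from -0.25 to 0).
- carrier (a joint): How far the carrier is out, in m: 0 = pushed to the stop, about 0.012 = latched (panel within 2 mm of flush), 0.110 = all the way out. A spring drives it out (5 N in, 1.4 N out). Push-push latch: pushed to within 3 mm of 0 and let go, it comes back to about 0.012 and stays; done again, it springs out. Pushing takes 4 to 8 N, with jerks to 16 N on the way that may trip a force stop too early.
- push_face (a point): Middle of the front face of the push bar on the carrier's front panel, 36 mm above the bench; it moves with the carrier, axes as the reader's. The push bar is 40 mm wide (y), 24 mm high (24 to 48 mm above the bench) and stands 30 mm proud of the front panel; push it along the reader's +x. The front panel is 90 mm wide and reaches from 12 to 56 mm above the bench.
- nest (a point): Middle of the floor of the carrier's nest, 20 mm above the bench, 84 mm behind the push face; it moves with the carrier, axes as the reader's. The nest is 88 long (x) x 34 mm wide (y) inside, for the pack with its long side along x. Its rim is 10 mm high and 4 mm thick, and is open in the middle 56 mm of both long sides for the fingers. With the carrier all the way out the nest lies wholly in front of the housing.
- slide_pack: Pack of glass slides, pale grey block 76 (x) x 26 (y) x 22 mm high, about 0.09 kg. Origin in the middle of its underside. Lies flat on the bench to the right; either end may lead into the nest.
- oil_bottle: Small brown dropper bottle with a red rubber top, 83 mm high; body 28 mm across up to about 45 mm (treat as 20 to 28 mm wide all the way up), 0.04 kg. Origin in the middle of its underside, z up. Stands close in front of the reader's push bar.
- small_tray: Open grey tray fixed on the bench, 130 (x) x 100 (y) x 50 mm high outside, walls 6 mm, floor 2 mm thick. Origin in the middle of its underside.
- timer: Bystander: white timer, 58 x 62 x 18 mm, flat on the bench. Origin in the middle of its underside.
- mouse: Bystander: black computer mouse, 102 (x) x 58 (y) x 37 mm. Origin in the middle of its underside.
- rub_bottle: Bystander: tall hand-rub bottle, 64 x 90 x 206 mm. Origin in the middle of its underside.

How it is judged (in metres and radians):
On the way, in this order (a step that is already met when the one before it is completed fails the run):
1. the carrier has been released and is all the way out (value of joint carrier above 0.1 m), for 0.2 s.
2. the pack lies in the nest of the open carrier, let go (value of joint carrier above 0.09 m and x of slide_pack in the frame of nest between -0.009 and 0.009 m and y of slide_pack in the frame of nest between -0.007 and 0.007 m and z of slide_pack in the frame of nest between -0.004 and 0.005 m and angle between slide_pack's own z axis and vertical below 0.12 rad and contact force between the fingers and slide_pack below 0.2 N), for 0.2 s.
3. the carrier is latched with the pack in it and nobody pushing (value of joint carrier between 0.006 and 0.018 m and x of slide_pack in the frame of nest between -0.009 and 0.009 m and y of slide_pack in the frame of nest between -0.007 and 0.007 m and z of slide_pack in the frame of nest between -0.004 and 0.005 m and angle between slide_pack's own z axis and vertical below 0.12 rad and contact force between each of the arm, the fingers and carrier below 0.2 N), for 0.4 s.
At the end, for the whole second after the job is handed in: The carrier is latched (6 to 18 mm out of its stop) and still; the pack lies flat in the nest (within 9 mm of its middle along, 7 mm across); the bottle stands upright on the floor of the small tray; all is let go (value of joint carrier between 0.006 and 0.018 m and velocity of joint carrier between -0.01 and 0.01 m/s and x of slide_pack in the frame of nest between -0.009 and 0.009 m and y of slide_pack in the frame of nest between -0.007 and 0.007 m and z of slide_pack in the frame of nest between -0.004 and 0.005 m and angle between each of slide_pack, oil_bottle's own z axis and vertical below 0.12 rad and x of oil_bottle in the frame of small_tray between -0.055 and 0.055 m and y of oil_bottle in the frame of small_tray between -0.04 and 0.04 m and height (world z) of oil_bottle between -0.005 and 0.012 m and linear speed of each of oil_bottle, slide_pack below 0.02 m/s); the robot touches nothing.
It fails at once if the bottle is tipped over (more than 0.7 rad) (angle between oil_bottle's own z axis and vertical above 0.7 rad).
It fails at once if the timer is pushed away by more than 30 mm (distance of timer from where it was at the start of the episode above 0.03 m).
It fails at once if the mouse is pushed away by more than 30 mm (distance of mouse from where it was at the start of the episode above 0.03 m).
It fails at once if the hand-rub bottle is pushed away by more than 30 mm (distance of rub_bottle from where it was at the start of the episode above 0.03 m).
It also fails if it takes over 72 s, if anything falls off the work surface, if the arm or the gripper's body presses on something with over 40 N, if the wrist force passes 120 N, or if a joint passes its speed limit or range.

## Working session

There is one attempt and no reset: what is moved stays moved. The work goes in short steps, Python scripts to look and compute and a tool call to move; the robot and the scene stay as the last step left them, time stands still between calls to the robot, and variables do not carry over. Pictures are saved under pics/ and viewed, at most 10 in all, crops included, and the job is handed in when it is done.

Besides the shell and the picture viewer there is one more tool, called after "Request:" as name(argument=value, ...), one argument or row to a line, values as JSON. send_rows: Moves the arm, as the interface text tells. Its arguments: {"type":"object","properties":{"steps":{"type":"string"}},"required":["steps"]}

```bash
mkdir -p pics
cat > h.py <<'E'
import numpy as np, cv2
from station import sense, get_image, get_calibration, finish_job
def cal(n):
    c=get_calibration(n); f=200/np.tan(np.radians(c['fov_y'])/2)
    K=np.array([[f,0,c['cx']],[0,f,c['cy']],[0,0,1.]]); D=np.array([c['k1'],0,0,0.])
    return K,D,np.array(c['R']),np.array(c['t'])
def ray(n,uv):
    K,D,R,t=cal(n); p=cv2.undistortPoints(np.array(uv,float).reshape(-1,1,2),K,D).reshape(-1,2)
    d=np.c_[p,np.ones(len(p))]@R; return -R.T@t,d
def onz(n,uv,z):
    o,d=ray(n,uv); return o+d*((z-o[2])/d[:,2])[:,None]
def proj(n,X):
    K,D,R,t=cal(n); return cv2.projectPoints(np.array(X,float).reshape(-1,3),cv2.Rodrigues(R)[0],t,K,D)[0].reshape(-1,2)
def save(n,name):
    im=get_image(n); cv2.imwrite(f'pics/{name}.png',im[:,:,::-1]); return im
E
python3 - <<'E'
from h import *
a=save('top','top0');b=save('scene','scene0')
for n in('top','scene'):
    c=get_calibration(n);R=np.array(c['R']);print(n,c['fov_y'],c['k1'],(-R.T@np.array(c['t'])).round(3),R[2].round(2))
s=sense();print(s['clock'],np.array(s['ee_rot']).round(3),s['gripper_width'],s['wrist_force'])
E
```

```text
top 55.84345682905878 0.009975372931404524 [ 0.393 -0.04   1.105] [ 0.15 -0.   -0.99]
scene 51.59797757941312 -0.06620998777644621 [ 0.082 -0.66   0.486] [ 0.52  0.71 -0.47]
0.1 [[-0.91   0.414 -0.001]
 [ 0.414  0.91  -0.001]
 [ 0.    -0.002 -1.   ]] 0.08565387768211609 [-0.58651394 -0.12309284 -0.81976739]
```

View pics/top0.png

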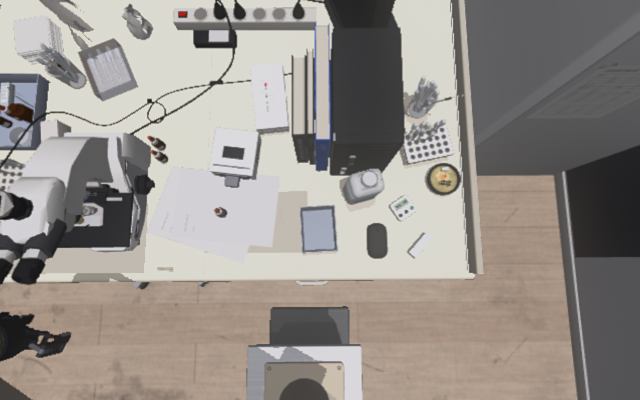

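View pics/scene0.png

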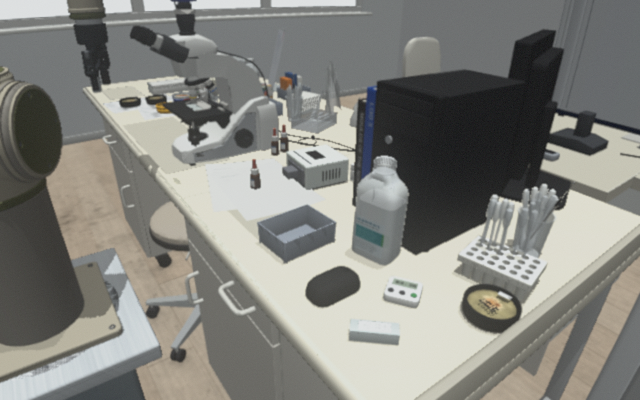

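The top view shows the bottle at (220,212), the push bar at (232,181), the reader at (235,150), the tray at (319,229) and the pack at (419,244). The mouse is at (377,240), the timer at (402,207) and the hand-rub bottle at (364,185). In the scene view the pack is at (374,331) and the bottle at (255,177). I'll zoom in to measure.

Run:
```python
from h import *
a=cv2.imread('pics/top0.png');b=cv2.imread('pics/scene0.png')
A=cv2.resize(a[120:230,195:275],None,fx=5,fy=5,interpolation=cv2.INTER_CUBIC)
B=cv2.resize(a[200:270,360:440],None,fx=5,fy=5,interpolation=cv2.INTER_CUBIC)
C=cv2.resize(b[130:200,235:365],(800,430),interpolation=cv2.INTER_CUBIC)
o=np.zeros((560,800,3),np.uint8);o[:550,:400]=A;o[:350,400:800]=B;cv2.imwrite('pics/z0.png',o)
# pack mask
g=a[225:265,400:440].astype(int);m=((g.min(2)>175)&(g.max(2)-g.min(2)<14)).astype(np.uint8)
print(m.sum());
for y in range(40): print(''.join('#' if v else '.' for v in m[y]))
print(a[244,419],a[262,430])
```

```text
1487
########################################
########################################
########################################
########################################
########################################
########################################
########################################
#####################...################
#####################....###############
####################....################
###################....#################
##################....##################
#################.....##################
################.....###################
################....####################
###############....#####################
##############....######################
############.....#######################
############....########################
############....########################
############...#########################
#########.....##########################
########......##########################
#######.....############################
#######....#############################
#######...##############################
######....##############################
######....##############################
######.....#############################
########....############################
########.....###########################
##########....##########################
###########....#########################
############...#########################
########################################
########################################
########################################
########################################
########################################
########################################
[220 217 218] [207 216 218]
```

View pics/z0.png

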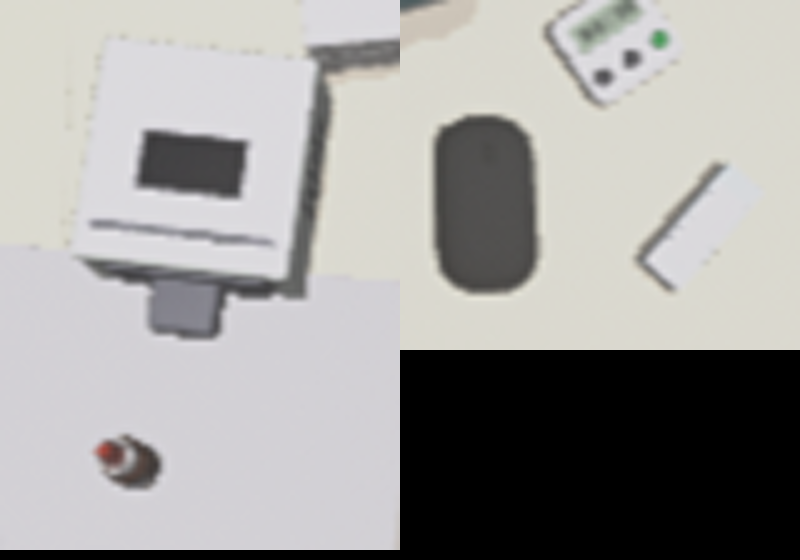

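The zoomed crop shows the reader's top corners at about (107,38), (320,60), (290,280) and (72,257). The push bar's front top edge runs (148,328)–(217,333), the bottle's red top is at (107,452), and the pack runs diagonally around (700,228).

Run:
```python
from h import *
a=cv2.imread('pics/top0.png').astype(int)
ZA=lambda p:(np.array(p,float)+.5)/5-.5+[195,120]
r=onz('top',ZA([(107,38),(320,60),(290,280),(72,257)]),.072)
print('reader',r.round(4),np.linalg.norm(r-np.roll(r,-1,0),axis=1).round(3))
pb=onz('top',ZA([(148,328),(217,333)]),.048);print('bar',pb.round(4))
for i,j in((0,3),(1,2)):
    d=r[i]-r[j];print('yaw',np.degrees(np.arctan2(d[1],d[0])))
d=r[3]-r[2];print('yaw y',np.degrees(np.arctan2(-d[0],d[1])))
print('bottle top',onz('top',ZA([(105,452)]),.080).round(4))
# pack: bluish mask incl.
g=a[225:265,400:440];m=((g[:,:,0]-g[:,:,2])>-6)&(g.min(2)>170)
m=m.astype(np.uint8);n,l,s,c=cv2.connectedComponentsWithStats(m);k=1+s[1:,4].argmax();print(s[k],c[k]+[400,225])
bx=cv2.minAreaRect(cv2.findContours((l==k).astype(np.uint8),0,2)[0][0]);print(bx)
p=onz('top',cv2.boxPoints(bx)+[400,225],.022);print('pack',p.round(4),p.mean(0).round(4),np.linalg.norm(p-np.roll(p,-1,0),axis=1).round(3))
y,x=np.nonzero(l==k);q=onz('top',np.c_[x+400,y+225],.022)[:,:2];w,v=np.linalg.eigh(np.cov(q.T));print(q.mean(0),np.degrees(np.arctan2(v[1,1],v[0,1])),np.sqrt(12*w))
# tray by scene/top approx
print('tray',onz('top',[(301,207),(335,207),(337,252),(303,253)],.05).round(3))
hsv=cv2.cvtColor(a.astype(np.uint8),cv2.COLOR_BGR2HSV)
b=cv2.imread('pics/scene0.png').astype(int)
mm=(b[:,:,2]-b[:,:,1]>40);mm[:, :240]=0;mm[:,270:]=0;mm[:150]=0;mm[195:]=0
y,x=np.nonzero(mm);print(len(x),x.mean(),y.min(),y.max())
mm=(a[:,:,2]-a[:,:,1]>40);mm[:200]=0;mm[225:]=0;mm[:,:205]=0;mm[:,235:]=0
ty,tx=np.nonzero(mm);print(len(tx),tx.mean(),ty.mean())
o1,d1=ray('top',[(tx.mean(),ty.mean())]);o2,d2=ray('scene',[(x.mean(),y.mean())])
A=np.c_[d1[0],-d2[0]];s=np.linalg.lstsq(A,o2-o1,rcond=None)[0];print('red tri',o1+s[0]*d1[0],o2+s[1]*d2[0])
```

```text
reader [[0.7627 0.247  0.072 ]
 [0.7491 0.1255 0.072 ]
 [0.6213 0.1401 0.072 ]
 [0.6351 0.2622 0.072 ]] [0.122 0.129 0.123 0.129]
bar [[0.5991 0.2245 0.048 ]
 [0.5959 0.1852 0.048 ]]
yaw -6.804008269776859
yaw -6.493594871841328
yaw y -6.4483791704705595
bottle top [[0.5239 0.2378 0.08  ]]
[  9   8  24  25 256] [420.7109375  244.83984375]
((20.72208023071289, 19.85913848876953), (9.672820091247559, 26.14684295654297), 40.91438674926758)
pack [[ 0.409  -0.2989  0.022 ]
 [ 0.4649 -0.3503  0.022 ]
 [ 0.4467 -0.3703  0.022 ]
 [ 0.3911 -0.3188  0.022 ]] [ 0.4279 -0.3346  0.022 ] [0.076 0.027 0.076 0.027]
[ 0.42789755 -0.3344813 ] 137.16135691958917 [0.02718275 0.07643807]
tray [[ 0.535  0.006  0.05 ]
 [ 0.534 -0.09   0.05 ]
 [ 0.409 -0.094  0.05 ]
 [ 0.406  0.     0.05 ]]
2 253.5 160 160
6 215.33333333333334 209.83333333333334
red tri [0.52447587 0.23873135 0.07943847] [0.52448902 0.23872484 0.07943838]
```

```bash
cat >> h.py <<'E'
def go(*targets):
    s=sense();p=np.array(s['tcp_pos']);R=np.array(s['ee_rot']);yaw=np.degrees(np.arctan2(R[1,1],R[0,1]))
    print('t',round(s['clock'],2),'p',p.round(4),'yaw',round(yaw,2),'tilt',R[:2,2].round(4),'w',round(s['gripper_width'],4),'f',np.array(s['wrist_force']).round(1))
    for x,y,z,w in targets: print((x,y,z,w),'->',(R.T@(np.array([x,y,z])-p)).round(4),round((yaw-w+180)%360-180,1))
E
python3 -c "
from h import *
go((.524,.238,.13,83.4),(.524,.238,.032,83.4))"
```

```text
t 0.1 p [0.2481 0.5457 0.1986] yaw 65.55 tilt [-0.0008 -0.0015] w 0.0857 f [-0.6 -0.1 -0.8]
(0.524, 0.238, 0.13, 83.4) -> [-0.3786 -0.1658  0.0689] -17.9
(0.524, 0.238, 0.032, 83.4) -> [-0.3786 -0.1656  0.1669] -17.9
```

Request:
send_rows(
  steps="-0.3786 -0.1658 0.0689 -17.9 -1;-0.3786 -0.1658 0.0689 -17.9 -1;-0.3786 -0.1658 0.0689 -17.9 -1;-0.3786 -0.1658 0.0689 -17.9 -1;-0.3786 -0.1658 0.0689 -17.9 -1;-0.3786 -0.1658 0.0689 -17.9 -1;-0.3786 -0.1658 0.0689 -17.9 -1;-0.3786 -0.1658 0.0689 -17.9 -1;-0.3786 -0.1658 0.0689 -17.9 -1;-0.3786 -0.1658 0.0689 -17.9 -1;-0.3786 -0.1658 0.0689 -17.9 -1;-0.3786 -0.1658 0.0689 -17.9 -1;-0.3786 -0.1658 0.0689 -17.9 -1;-0.3786 -0.1658 0.0689 -17.9 -1;-0.3786 -0.1658 0.0689 -17.9 -1",
)

```text
clock: 1.35
tcp_pos: [0.5235, 0.24, 0.131]
ee_rot: [[-0.994, 0.112, 0.0], [0.112, 0.994, 0.0], [-0.0, 0.0, -1.0]]
wrist_force: [1.1, -0.2, -0.9]
gripper_width: 0.0853
finger_force: 0.0
```

```bash
python3 -c "
from h import *
go((.524,.238,.032,83.4))"
```

```text
t 1.35 p [0.5235 0.24   0.131 ] yaw 83.56 tilt [0.0002 0.0005] w 0.0853 f [ 1.1 -0.2 -0.9]
(0.524, 0.238, 0.032, 83.4) -> [-0.0007 -0.002   0.099 ] 0.2
```

Request:
send_rows(
  steps="0 -0.002 0.03 0 -1;0 -0.002 0.06 0 -1;0 -0.002 0.085 0 -1;0 -0.002 0.099 0 -1;0 -0.002 0.099 0 -1;0 -0.002 0.099 0 -1;0 -0.002 0.099 0 0;0 -0.002 0.099 0 0.3;0 -0.002 0.099 0 0.5;0 -0.002 0.099 0 1;0 -0.002 0.099 0 1;0 -0.002 0.099 0 1;0 -0.002 0.099 0 1;0 -0.002 0.099 0 1;0 -0.002 0.099 0 1;0 -0.002 0.099 0 1",
)

```text
clock: 2.68
tcp_pos: [0.5248, 0.2368, 0.0325]
ee_rot: [[-0.993, 0.114, 0.001], [0.114, 0.993, 0.001], [-0.001, 0.001, -1.0]]
wrist_force: [-0.6, 0.5, 5.6]
gripper_width: 0.0191
finger_force: 59.0
```

```bash
python3 -c "
from h import *
p=sense()['tcp_pos']
go((p[0],p[1],.15,83.5),(.471,-.045,.15,83.5))"
```

```text
t 2.68 p [0.5248 0.2368 0.0325] yaw 83.44 tilt [0.0013 0.0005] w 0.0191 f [-0.6  0.5  5.6]
(np.float64(0.5248046242860119), np.float64(0.23677715426704143), 0.15, 83.5) -> [-1.000e-04  1.000e-04 -1.175e-01] -0.1
(0.471, -0.045, 0.15, 83.5) -> [ 0.0211 -0.286  -0.1177] -0.1
```

Request:
send_rows(
  steps="0 0 -0.03 0 1;0 0 -0.06 0 1;0 0 -0.09 0 1;0 0 -0.1175 0 1;0.002 -0.03 -0.1175 0 1;0.005 -0.065 -0.1175 0 1;0.0075 -0.1 -0.1175 0 1;0.01 -0.135 -0.1175 0 1;0.0125 -0.17 -0.1175 0 1;0.015 -0.205 -0.1175 0 1;0.0175 -0.24 -0.1175 0 1;0.02 -0.27 -0.1175 0 1;0.021 -0.286 -0.1175 0 1;0.021 -0.286 -0.1175 0 1;0.021 -0.286 -0.1175 0 1;0.021 -0.286 -0.1175 0 1",
)

```text
clock: 4.02
tcp_pos: [0.4706, -0.0446, 0.149]
ee_rot: [[-0.993, 0.114, -0.0], [0.114, 0.993, 0.001], [0.0, 0.001, -1.0]]
wrist_force: [0.5, -0.5, -0.4]
gripper_width: 0.0191
finger_force: 58.9
```

Run:
```python
from h import *
go((.471,-.045,.036,83.5))
a=save('top','t1');b=save('scene','s1')
o=np.zeros((400,800,3),np.uint8)
o[:,:400]=cv2.resize(a[170:270,270:370],(400,400));o[:,400:]=cv2.resize(b[140:280,230:370],(400,400))
cv2.imwrite('pics/z1.png',o[:,:,::-1])
```

```text
t 4.02 p [ 0.4706 -0.0446  0.149 ] yaw 83.43 tilt [-0.0003  0.0006] w 0.0191 f [ 0.5 -0.5 -0.4]
(0.471, -0.045, 0.036, 83.5) -> [-0.0005 -0.0004  0.113 ] -0.1
```

View pics/z1.png

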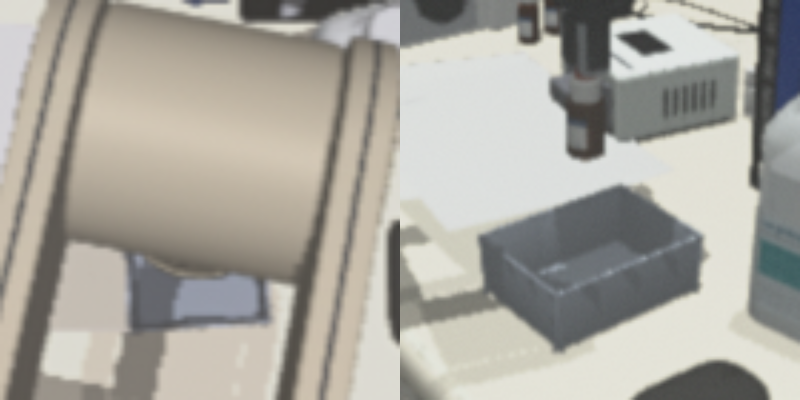

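The bottle hangs upright in the jaws, with its bottom at (585,155) in the crop and the tray below it. Lowering it now.

Request:
send_rows(
  steps="0 0 0.03 0 1;0 0 0.06 0 1;0 0 0.09 0 1;0 0 0.105 0 1;0 0 0.111 0 1;0 0 0.114 0 1;0 0 0.114 0 1;0 0 0.114 0 1;0 0 0.114 0 0.3;0 0 0.114 0 0.1;0 0 0.114 0 0;0 0 0.114 0 -0.1;0 0 0.114 0 -0.1;0 0 0.114 0 -0.1;0 0 0.09 0 -0.1;0 0 0.06 0 -0.1;0 0 0.03 0 -0.1;0 0 0 0 -0.1;0 0 0 0 -0.1",
)

```text
clock: 5.7
tcp_pos: [0.4745, -0.046, 0.1563]
ee_rot: [[-0.993, 0.114, 0.01], [0.114, 0.993, -0.002], [-0.01, -0.001, -1.0]]
wrist_force: [0.1, -0.5, 1.2]
gripper_width: 0.0471
finger_force: 0.0
```

Run:
```python
from h import *
yw=83.4;d=np.array([np.cos(np.radians(-6.6)),np.sin(np.radians(-6.6))]);f=np.array([.5975,.2047])
P=f-.07*d
go((*P,.10,yw),(*P,.038,yw))
b=save('scene','s2');cv2.imwrite('pics/z2.png',cv2.resize(b[100:280,200:400],(600,540))[:,:,::-1])
```

```text
t 5.7 p [ 0.4745 -0.046   0.1563] yaw 83.44 tilt [ 0.01   -0.0021] w 0.0471 f [ 0.1 -0.5  1.2]
(np.float64(0.5279639064079723), np.float64(0.21274560053450065), 0.1, 83.4) -> [-0.023   0.2632  0.0563] 0.0
(np.float64(0.5279639064079723), np.float64(0.21274560053450065), 0.038, 83.4) -> [-0.0224  0.2633  0.1182] 0.0
```

View pics/z2.png

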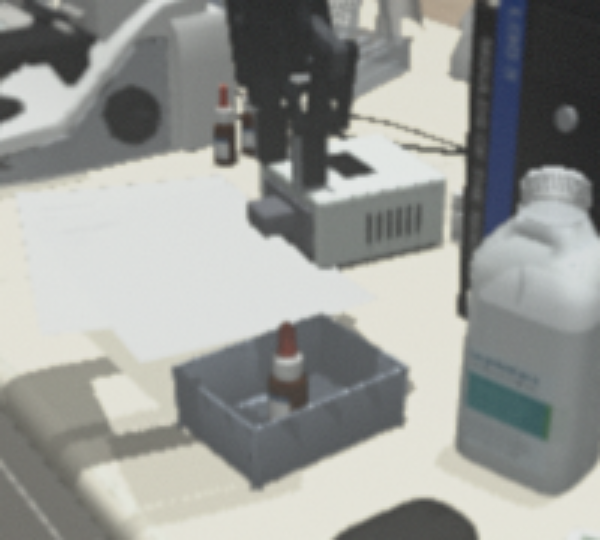

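The bottle stands upright in the tray at (287,380). Next I move in front of the push bar with the fingers shut.

Request:
send_rows(
  steps="-0.003 0.03 0.01 0 0;-0.006 0.065 0.02 0 0.5;-0.01 0.1 0.03 0 1;-0.014 0.135 0.04 0 1;-0.017 0.17 0.049 0 1;-0.021 0.205 0.049 0 1;-0.024 0.24 0.049 0 1;-0.027 0.2624 0.049 0 1;-0.027 0.2624 0.07 0 1;-0.027 0.2624 0.09 0 1;-0.027 0.2624 0.111 0 1;-0.027 0.2624 0.111 0 1;-0.027 0.2624 0.111 0 1;-0.027 0.2624 0.111 0 1",
)

```text
clock: 6.92
tcp_pos: [0.5275, 0.2123, 0.0386]
ee_rot: [[-0.993, 0.114, 0.0], [0.114, 0.993, -0.0], [-0.0, -0.0, -1.0]]
wrist_force: [0.4, -0.5, 0.4]
gripper_width: 0.0001
finger_force: 0.0
```

Run:
```python
from h import *
yw=83.4;d=np.array([np.cos(np.radians(-6.6)),np.sin(np.radians(-6.6))]);f=np.array([.5975,.2047])
P=f-.02*d
go((*P,.036,yw),(*(f+.012*d),.036,yw))
```

```text
t 6.92 p [0.5275 0.2123 0.0386] yaw 83.43 tilt [ 0. -0.] w 0.0001 f [ 0.4 -0.5  0.4]
(np.float64(0.5776325446879921), np.float64(0.20699874300985732), 0.036, 83.4) -> [-0.0504  0.0004  0.0026] 0.0
(np.float64(0.6094204731872048), np.float64(0.2033207541940856), 0.036, 83.4) -> [-0.0824  0.0004  0.0026] 0.0
```

Request:
send_rows(
  steps="-0.03 0.0004 0.0026 0 1;-0.05 0.0004 0.0026 0 1;-0.056 0.0004 0.0026 0 1;-0.06 0.0004 0.0026 0 1;-0.064 0.0004 0.0026 0 1;-0.067 0.0004 0.0026 0 1;-0.069 0.0004 0.0026 0 1;-0.069 0.0004 0.0026 0 1;-0.069 0.0004 0.0026 0 1",
)

```text
clock: 7.67
tcp_pos: [0.5956, 0.2051, 0.0356]
ee_rot: [[-0.993, 0.114, -0.0], [0.114, 0.993, 0.0], [0.0, -0.0, -1.0]]
wrist_force: [0.5, -0.8, 0.4]
gripper_width: 0.0001
finger_force: 0.0
```

Request:
send_rows(
  steps="-0.003 0 0 0 1;-0.005 0 0 0 1;-0.007 0 0 0 1;-0.007 0 0 0 1;-0.007 0 0 0 1",
)

```text
clock: 8.08
tcp_pos: [0.6031, 0.2041, 0.0356]
ee_rot: [[-0.993, 0.114, -0.0], [0.114, 0.993, 0.0], [0.0, 0.0, -1.0]]
wrist_force: [0.6, -0.2, 0.1]
gripper_width: -0.0002
finger_force: 0.0
```

Run:
```python
from h import *
go((.6,.2,.036,83.4))
a=save('top','t3');b=save('scene','s3')
o=np.zeros((400,800,3),np.uint8)
o[:,:400]=cv2.resize(a[130:230,190:290],(400,400));o[:,400:]=cv2.resize(b[120:200,250:330],(400,400))
cv2.imwrite('pics/z3.png',o[:,:,::-1])
```

```text
t 8.08 p [0.6031 0.2041 0.0356] yaw 83.44 tilt [-0.  0.] w -0.0002 f [ 0.6 -0.2  0.1]
(0.6, 0.2, 0.036, 83.4) -> [ 0.0026 -0.0045 -0.0004] 0.0
```

View pics/z3.png

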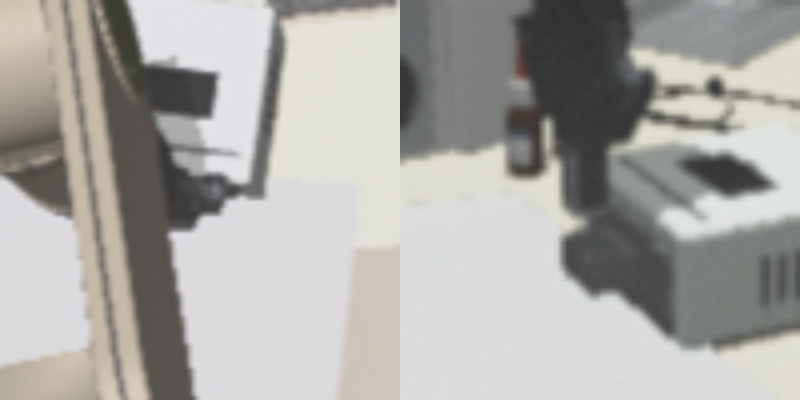

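Run:
```python
from h import *
d=np.array([.9934,-.1149]);l=np.array([.1149,.9934]);f=np.array([.5975,.2047])
def cr(X): return ((proj('scene',X)-[250,120])*5+[400,0]).round(0).tolist()
print('tip',cr([[.603,.204,.028],[.603,.204,.05]]))
for z in(.024,.048): print('bar face',z,cr([[*(f+s*l),z] for s in(-.02,.02)]),'moved12',cr([[*(f+.012*d+s*l),z] for s in(-.02,.02)]))
print('reader front', cr([[.6213,.1401,.072],[.6351,.2622,.072],[.6213,.1401,0]]))
a=cv2.imread('pics/scene0.png')
cv2.imwrite('pics/z4.png',np.hstack([cv2.resize(a[120:200,250:330],(400,400)),cv2.resize(cv2.imread('pics/s3.png')[120:200,250:330],(400,400))]))
```

```text
tip [[585.0, 279.0], [584.0, 241.0]]
bar face 0.024 [[592.0, 302.0], [560.0, 274.0]] moved12 [[613.0, 297.0], [581.0, 270.0]]
bar face 0.048 [[591.0, 260.0], [559.0, 233.0]] moved12 [[612.0, 256.0], [580.0, 229.0]]
reader front [[681.0, 235.0], [578.0, 157.0], [681.0, 362.0]]
```

View pics/z4.png

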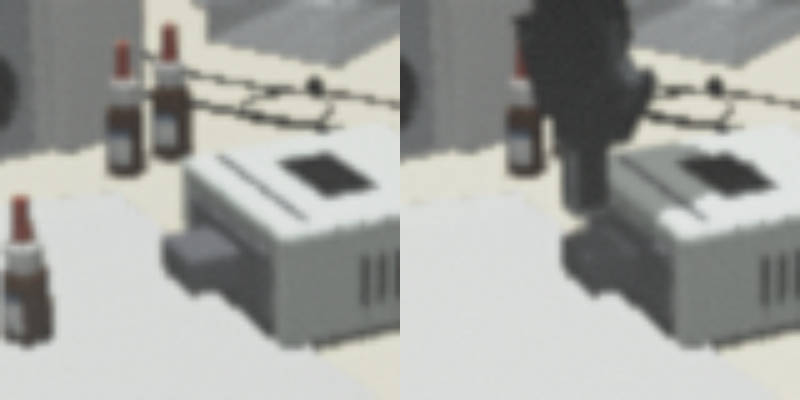

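The fingertips show at (585,212) in the crop, well above the bar. For the reported TCP they should be at (585,279), so the real tips are about 39 mm higher. That also explains why the bottle was gripped at its cap. I'll back off over the clear paper and measure the offset.

Request:
send_rows(
  steps="0.03 0 0 0 1;0.06 0 0 0 1;0.09 0 0 0 1;0.12 0 0 0 1;0.12 0 0 0 1;0.12 0 0 0 1;0.12 0 0 0 1",
)

```text
clock: 8.77
tcp_pos: [0.4846, 0.2181, 0.0362]
ee_rot: [[-0.994, 0.114, 0.002], [0.114, 0.994, 0.0], [-0.002, 0.001, -1.0]]
wrist_force: [0.7, 0.3, 0.5]
gripper_width: 0.0002
finger_force: 0.0
```

Run:
```python
from h import *
go((.6,.2,.036,83.4))
p=np.array(sense()['tcp_pos'])
b=save('scene','s5')
for dz in(-.008,0,.02,.03,.04): print(dz,proj('scene',[p+[0,0,dz]]).round(1))
u,v=proj('scene',[p])[0].astype(int)
g=b[v-70:v+30,u-50:u+50]
cv2.imwrite('pics/z5.png',cv2.resize(g,(600,600))[:,:,::-1]);print(u,v)
```

```text
t 8.77 p [0.4846 0.2181 0.0362] yaw 83.47 tilt [0.0017 0.0004] w 0.0002 f [0.7 0.3 0.5]
(0.6, 0.2, 0.036, 83.4) -> [-0.1167 -0.0048  0.0004] 0.1
-0.008 [[244.5 184.6]]
0 [[244.3 181.8]]
0.02 [[243.7 174.5]]
0.03 [[243.4 170.9]]
0.04 [[243.1 167.2]]
244 181
```

View pics/z5.png

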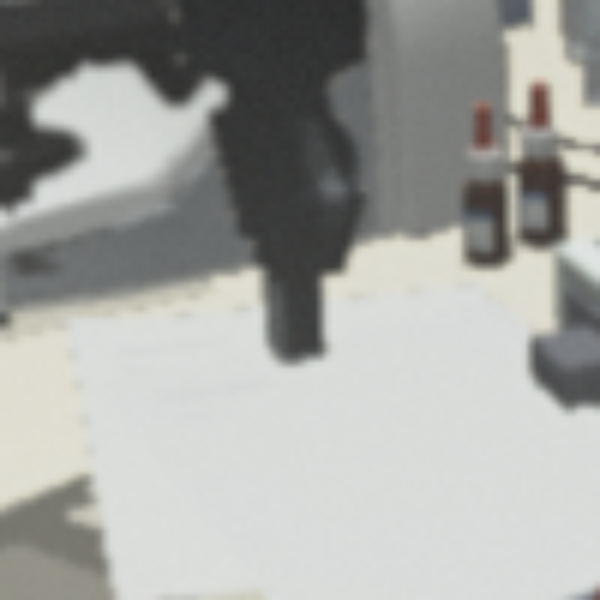

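In the crop the tip is at (297,360), which is pixel (243.5,171). So the real tip sits about 30 mm above the reported TCP rather than 8 mm below it. I'll lower by 35 mm and approach the bar with light steps.

Request:
send_rows(
  steps="0 0 0.015 0 1;0 0 0.03 0 1;0 0 0.035 0 1;-0.03 0 0.035 0 1;-0.06 0 0.035 0 1;-0.085 0 0.035 0 1;-0.095 0 0.035 0 1;-0.099 0 0.035 0 1;-0.102 0 0.035 0 1;-0.105 0 0.035 0 1;-0.105 0 0.035 0 1;-0.105 0 0.035 0 1",
)

```text
clock: 9.82
tcp_pos: [0.587, 0.2058, 0.0002]
ee_rot: [[-0.994, 0.114, -0.001], [0.114, 0.994, -0.0], [0.001, -0.001, -1.0]]
wrist_force: [-2.0, -1.7, 0.8]
gripper_width: 0.0002
finger_force: 1.3
```

Request:
send_rows(
  steps="-0.002 0 0 0 1;-0.004 0 0 0 1;-0.006 0 0 0 1;-0.008 0 0 0 1;-0.01 0 0 0 1;-0.01 0 0 0 1;-0.01 0 0 0 1",
)

```text
clock: 10.4
tcp_pos: [0.5966, 0.2046, 0.0002]
ee_rot: [[-0.994, 0.114, -0.002], [0.114, 0.994, -0.001], [0.002, -0.001, -1.0]]
wrist_force: [-4.6, -1.2, 2.9]
gripper_width: 0.0002
finger_force: 2.5
```

Request:
send_rows(
  steps="-0.001 0 0 0 1;-0.002 0 0 0 1;-0.003 0 0 0 1;-0.004 0 0 0 1;-0.004 0 0 0 1;-0.004 0 0 0 1",
)

```text
clock: 10.9
tcp_pos: [0.5979, 0.2045, 0.0002]
ee_rot: [[-0.994, 0.113, -0.007], [0.113, 0.994, -0.001], [0.007, -0.002, -1.0]]
wrist_force: [-17.9, -1.7, 12.2]
gripper_width: 0.0002
finger_force: 8.9
```

Request:
send_rows(
  steps="-0.001 0 0 0 1;-0.002 0 0 0 1;-0.002 0 0 0 1;0.01 0 0 0 1;0.03 0 0 0 1;0.05 0 0 0 1;0.07 0 0 0 1;0.09 0 0 0 1;0.11 0 0 0 1;0.14 0 0 0 1;0.14 0 0 0 1;0.14 0 0 0 1;0.14 0 -0.08 0 1;0.14 0 -0.12 0 1;0.14 0 -0.12 0 1;0.14 0 -0.12 0 1",
)

```text
clock: 12.23
tcp_pos: [0.4694, 0.2223, 0.1306]
ee_rot: [[-0.993, 0.114, 0.015], [0.114, 0.993, 0.005], [-0.014, 0.007, -1.0]]
wrist_force: [1.4, 1.3, 0.1]
gripper_width: -0.0003
finger_force: 0.0
```

Run:
```python
from h import *
go((.428,-.3345,.10,47.2))
a=save('top','t6');b=save('scene','s6')
o=np.zeros((400,800,3),np.uint8)
o[:,:400]=cv2.resize(a[130:230,190:290],(400,400));o[:,400:]=cv2.resize(b[100:200,230:330],(400,400))
cv2.imwrite('pics/z6.png',o[:,:,::-1])
```

```text
t 12.23 p [0.4694 0.2223 0.1306] yaw 83.44 tilt [0.0147 0.0051] w -0.0003 f [1.4 1.3 0.1]
(0.428, -0.3345, 0.1, 47.2) -> [-0.0221 -0.5581  0.0271] 36.2
```

View pics/z6.png

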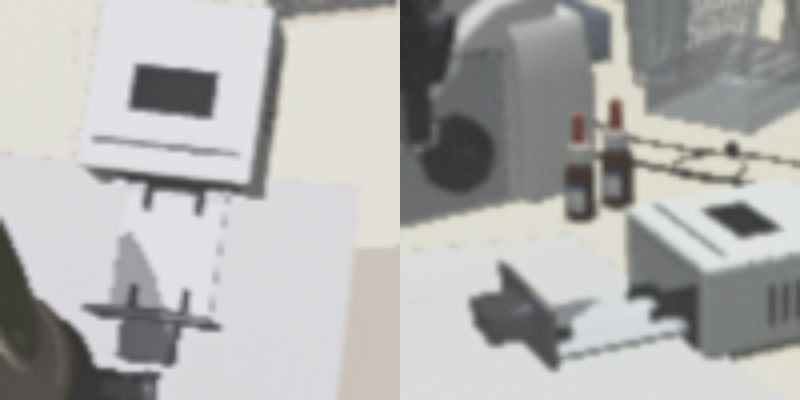

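The carrier is all the way out: the bar is at (148,340) in the left crop, and the nest's rim corners are at (148,195), (200,200), (133,290) and (185,295). Now the pack.

Request:
send_rows(
  steps="-0.0285 -0.555 0.02 36.2 -1;-0.0285 -0.555 0.02 36.2 -1;-0.0285 -0.555 0.02 36.2 -1;-0.0285 -0.555 0.02 36.2 -1;-0.0285 -0.555 0.02 36.2 -1;-0.0285 -0.555 0.02 36.2 -1;-0.0285 -0.555 0.02 36.2 -1;-0.0285 -0.555 0.02 36.2 -1;-0.0285 -0.555 0.02 36.2 -1;-0.0285 -0.555 0.02 36.2 -1;-0.0285 -0.555 0.02 36.2 -1;-0.0285 -0.555 0.02 36.2 -1;-0.0285 -0.555 0.02 36.2 -1;-0.0285 -0.555 0.02 36.2 -1;-0.0285 -0.555 0.02 36.2 -1;-0.0285 -0.555 0.02 36.2 -1;-0.0285 -0.555 0.02 36.2 -1;-0.0285 -0.555 0.02 36.2 -1",
)

```text
clock: 13.83
tcp_pos: [0.4279, -0.3328, 0.1]
ee_rot: [[-0.735, 0.678, -0.001], [0.678, 0.735, 0.001], [0.001, 0.0, -1.0]]
wrist_force: [0.1, 0.1, 0.3]
gripper_width: 0.0853
finger_force: 0.0
```

Run:
```python
from h import *
go((.428,-.3345,.05,47.2),(.428,-.3345,-.024,47.2))
a=save('top','t7');b=save('scene','s7')
# nest rim corners, and push bar, from t7 crop
o=np.zeros((480,800,3),np.uint8)
o[:,:400]=cv2.resize(a[145:241,200:280],(400,480),interpolation=cv2.INTER_CUBIC)
o[:400,400:]=cv2.resize(b[240:360,310:430],(400,400),interpolation=cv2.INTER_CUBIC)
cv2.imwrite('pics/z7.png',o[:,:,::-1])
d=np.array([.9934,-.1149]);l=np.array([.1149,.9934]);f=np.array([.5001,.2160])
q=lambda X:((proj('top',X)-[200,145]+.5)*5-.5).round(0).tolist()
print('bar top front',q([[*(f+s*l),.048] for s in(.02,-.02)]))
n=f+.084*d;print('nest rim inner corners',n,q([[*(n+i*.044*d+j*.017*l),.03] for i in(-1,1) for j in(1,-1)]))
```

```text
t 13.83 p [ 0.4279 -0.3328  0.1   ] yaw 47.33 tilt [-0.0007  0.0011] w 0.0853 f [0.1 0.1 0.3]
(0.428, -0.3345, 0.05, 47.2) -> [-0.0013 -0.0012  0.05  ] 0.1
(0.428, -0.3345, -0.024, 47.2) -> [-0.0014 -0.0013  0.124 ] 0.1
bar top front [[97.0, 372.0], [168.0, 380.0]]
nest rim inner corners [0.5835456 0.2063484] [[121.0, 307.0], [180.0, 313.0], [143.0, 158.0], [201.0, 164.0]]
```

View pics/z7.png

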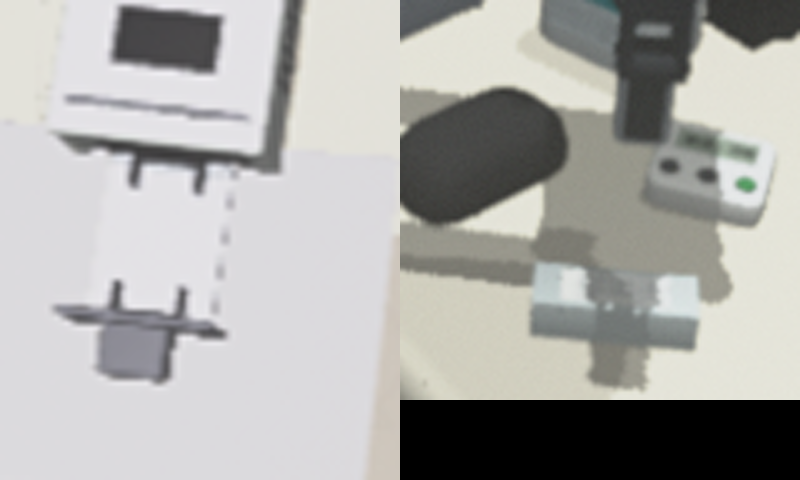

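The predicted bar and rim positions match the picture to within about 1 mm, and the gripper straddles the pack with the open finger at (643,140). Descending to grip.

Request:
send_rows(
  steps="-0.001 -0.001 0.03 0 -1;-0.001 -0.001 0.06 0 -1;-0.001 -0.001 0.09 0 -1;-0.001 -0.001 0.11 0 -1;-0.001 -0.001 0.12 0 -1;-0.001 -0.001 0.125 0 -1;-0.001 -0.001 0.125 0 -1;-0.001 -0.001 0.125 0 -1;-0.001 -0.001 0.125 0 -0.5;-0.001 -0.001 0.125 0 0;-0.001 -0.001 0.125 0 0.2;-0.001 -0.001 0.125 0 0.3;-0.001 -0.001 0.125 0 0.3",
)

```text
clock: 15.02
tcp_pos: [0.4281, -0.3361, -0.0239]
ee_rot: [[-0.734, 0.679, 0.001], [0.679, 0.734, -0.001], [-0.001, -0.0, -1.0]]
wrist_force: [0.2, -0.6, -0.2]
gripper_width: 0.03
finger_force: 0.0
```

Run:
```python
from h import *
go((.428,-.3345,-.025,47.2))
b=save('scene','s8')
p=np.array(sense()['tcp_pos'])
cv2.imwrite('pics/z8.png',cv2.resize(b[270:360,320:440],(800,600),interpolation=cv2.INTER_CUBIC)[:,:,::-1])
```

```text
t 15.02 p [ 0.4281 -0.3361 -0.0239] yaw 47.24 tilt [ 0.0005 -0.0005] w 0.03 f [ 0.2 -0.6 -0.2]
(0.428, -0.3345, -0.025, 47.2) -> [0.0012 0.0011 0.001 ] 0.0
```

View pics/z8.png

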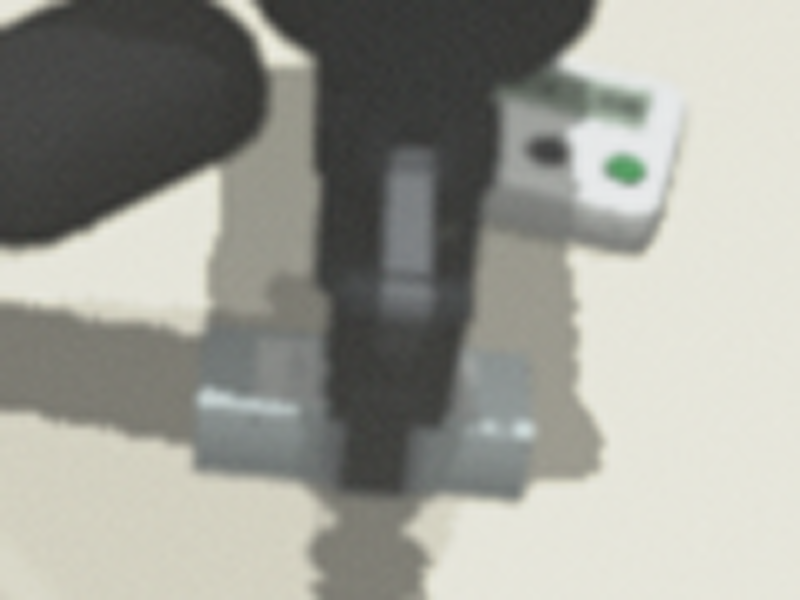

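The fingers straddle the pack near its middle, with the tip at (375,480) just above the bench. I'll raise 4 mm, nudge 2 mm along the pack and close.

Request:
send_rows(
  steps="0.002 0 -0.004 0 0.3;0.002 0 -0.004 0 0.3;0.002 0 -0.004 0 0.4;0.002 0 -0.004 0 0.6;0.002 0 -0.004 0 1;0.002 0 -0.004 0 1;0.002 0 -0.004 0 1;0.002 0 -0.004 0 1;0.002 0 -0.004 0 1;0.002 0 -0.034 0 1;0.002 0 -0.074 0 1;0.002 0 -0.114 0 1;0.002 0 -0.124 0 1;0.002 0 -0.124 0 1;0.002 0 -0.124 0 1",
)

```text
clock: 16.32
tcp_pos: [0.4267, -0.3348, 0.0999]
ee_rot: [[-0.734, 0.679, 0.001], [0.679, 0.734, -0.001], [-0.001, -0.0, -1.0]]
wrist_force: [-0.1, -0.3, -1.2]
gripper_width: 0.0244
finger_force: 59.5
```

Run:
```python
from h import *
go((.5837,.2073,.12,83.4))
b=save('scene','s9')
p=np.array(sense()['tcp_pos']);R=np.array(sense()['ee_rot'])
# dev: pack pale mask near
u=proj('scene',[p+[0,0,.03]])[0];print(u)
ax=R[:,0]
for z in(.018,.04): print(z,proj('scene',[p+[0,0,z]+.038*s*ax-.013*R[:,1]*k for k in(-1,1) for s in(-1,1)]).round(1).tolist())
x0,y0=int(u[0])-60,int(u[1])-45
cv2.imwrite('pics/z9.png',cv2.resize(b[y0:y0+90,x0:x0+120],(800,600),interpolation=cv2.INTER_CUBIC)[:,:,::-1]);print(x0,y0)
```

```text
t 16.32 p [ 0.4267 -0.3348  0.0999] yaw 47.25 tilt [ 0.001 -0.001] w 0.0244 f [-0.1 -0.3 -1.2]
(0.5837, 0.2073, 0.12, 83.4) -> [ 0.2527  0.5046 -0.0205] -36.2
[379.60545391 271.85540465]
0.018 [[405.4, 275.2], [352.6, 270.7], [406.4, 286.9], [351.6, 282.1]]
0.04 [[407.2, 262.8], [353.4, 258.4], [408.3, 274.2], [352.4, 269.4]]
319 226
```

View pics/z9.png

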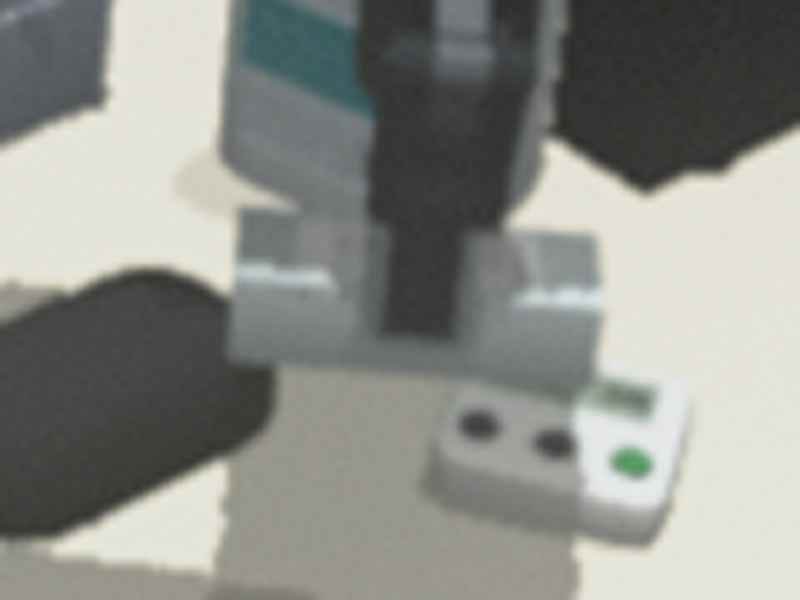

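The pack is held level; its front face spans (240,270)–(595,393) and its underside is about 21 mm above the reported TCP. I'll work out waypoints that stay away from the hand-rub bottle.

Run:
```python
from h import *
print('rub',onz('top',[(364,185),(345,190)],.2).round(3),onz('top',[(364,190)],.1).round(3))
go((.41,-.16,.12,83.4),(.45,.05,.12,83.4),(.5837,.2073,.12,83.4))
```

```text
rub [[ 0.568 -0.155  0.2  ]
 [ 0.556 -0.108  0.2  ]] [[ 0.574 -0.167  0.1  ]]
t 16.37 p [ 0.4258 -0.3339  0.0983] yaw 47.25 tilt [-0.0012  0.0011] w 0.0244 f [-0.6  0.6 -0.8]
(0.41, -0.16, 0.12, 83.4) -> [ 0.1297  0.1169 -0.0215] -36.2
(0.45, 0.05, 0.12, 83.4) -> [ 0.2429  0.2983 -0.0214] -36.2
(0.5837, 0.2073, 0.12, 83.4) -> [ 0.2515  0.5046 -0.0214] -36.2
```

Request:
send_rows(
  steps="0.013 0.012 -0.01 0 1;0.04 0.035 -0.0215 -7 1;0.07 0.062 -0.0215 -14 1;0.1 0.09 -0.0215 -21 1;0.13 0.117 -0.0215 -28 1;0.15 0.15 -0.0215 -35 1;0.168 0.18 -0.0215 -36.2 1;0.187 0.21 -0.0215 -36.2 1;0.206 0.24 -0.0215 -36.2 1;0.225 0.27 -0.0215 -36.2 1;0.243 0.3 -0.0215 -36.2 1;0.245 0.335 -0.0215 -36.2 1;0.246 0.37 -0.0215 -36.2 1;0.248 0.405 -0.0215 -36.2 1;0.249 0.44 -0.0215 -36.2 1;0.25 0.475 -0.0215 -36.2 1;0.252 0.505 -0.0215 -36.2 1;0.252 0.505 -0.0215 -36.2 1;0.252 0.505 -0.0215 -36.2 1;0.252 0.505 -0.0215 -36.2 1",
)

```text
clock: 18.03
tcp_pos: [0.5824, 0.2069, 0.1181]
ee_rot: [[-0.994, 0.114, -0.005], [0.114, 0.994, -0.002], [0.004, -0.002, -1.0]]
wrist_force: [-0.9, -0.4, -1.2]
gripper_width: 0.0245
finger_force: 59.5
```

Run:
```python
from h import *
go((.5837,.2073,.04,83.4),(.5837,.2073,.0,83.4))
a=save('top','t10');b=save('scene','s10')
```

```text
t 18.03 p [0.5824 0.2069 0.1181] yaw 83.47 tilt [-0.0047 -0.0016] w 0.0245 f [-0.9 -0.4 -1.2]
(0.5837, 0.2073, 0.04, 83.4) -> [-0.0016  0.0008  0.0781] 0.1
(0.5837, 0.2073, 0.0, 83.4) -> [-0.0018  0.0008  0.1181] 0.1
```

I've now viewed 12 pictures, which is over the limit of 10. From here on I'll work from numbers only, with no more viewing. Lowering with the force watched.

Request:
send_rows(
  steps="-0.001 0.0005 0.03 0 1;-0.001 0.0005 0.06 0 1;-0.001 0.0005 0.08 0 1;-0.001 0.0005 0.09 0 1;-0.001 0.0005 0.098 0 1;-0.001 0.0005 0.104 0 1;-0.001 0.0005 0.109 0 1;-0.001 0.0005 0.113 0 1;-0.001 0.0005 0.113 0 1;-0.001 0.0005 0.113 0 1",
)

```text
clock: 18.97
tcp_pos: [0.5857, 0.208, 0.0087]
ee_rot: [[-0.993, 0.114, 0.001], [0.114, 0.993, 0.0], [-0.001, 0.0, -1.0]]
wrist_force: [-0.6, 0.6, -2.1]
gripper_width: 0.0247
finger_force: 59.5
```

Run:
```python
from h import *
go((.5837,.2073,.0,83.4))
```

```text
t 18.97 p [0.5857 0.208  0.0087] yaw 83.45 tilt [0.0009 0.0002] w 0.0247 f [-0.6  0.6 -2.1]
(0.5837, 0.2073, 0.0, 83.4) -> [ 0.0019 -0.0009  0.0087] 0.0
```

Request:
send_rows(
  steps="0.002 -0.001 0.001 0 1;0.002 -0.001 0.003 0 1;0.002 -0.001 0.005 0 1;0.002 -0.001 0.007 0 1;0.002 -0.001 0.0085 0 1;0.002 -0.001 0.0085 0 1;0.002 -0.001 0.0085 0 1",
)

```text
clock: 19.55
tcp_pos: [0.5837, 0.207, 0.0003]
ee_rot: [[-0.993, 0.114, 0.001], [0.114, 0.993, -0.0], [-0.001, 0.0, -1.0]]
wrist_force: [-0.1, -1.9, 5.6]
gripper_width: 0.0244
finger_force: 60.2
```

Request:
send_rows(
  steps="0 0 0 0 0.4;0 0 0 0 0.3;0 0 0 0 0.2;0 0 0 0 0.1;0 0 0 0 0.1;0 0 0 0 0.1;0 0 -0.02 0 0.1;0 0 -0.05 0 0.1;0 0 -0.085 0 0.1;0 0 -0.12 0 0.1;0.04 0.03 -0.12 0 0.5;0.08 0.06 -0.12 0 1;0.12 0.09 -0.12 0 1;0.16 0.09 -0.12 0 1;0.18 0.06 -0.12 0 1;0.18 0.06 -0.12 0 1;0.18 0.06 -0.12 0 1",
)

```text
clock: 20.97
tcp_pos: [0.408, 0.2864, 0.1184]
ee_rot: [[-0.994, 0.112, -0.002], [0.112, 0.994, -0.001], [0.002, -0.002, -1.0]]
wrist_force: [0.6, 0.4, 1.2]
gripper_width: -0.0001
finger_force: 0.0
```

Run:
```python
from h import *
go((.47,.2195,.12,83.4),(.47,.2195,.0,83.4))
a=save('top','t11').astype(int);a0=cv2.imread('pics/t7.png')[:,:,::-1].astype(int)
b=save('scene','s11').astype(int);b0=cv2.imread('pics/s7.png')[:,:,::-1].astype(int)
d=np.array([.9934,-.1149]);l=np.array([.1149,.9934]);n=np.array([.5837,.2073])
print('expected top px, pack top corners',proj('top',[[*(n+i*.038*d+j*.013*l),.042] for i,j in((-1,1),(1,1),(1,-1),(-1,-1))]).round(1).tolist())
print('expected scene',proj('scene',[[*(n+i*.038*d+j*.013*l),.042] for i,j in((-1,1),(1,1),(1,-1),(-1,-1))]).round(1).tolist(),proj('scene',[[*(n+i*.038*d-.013*l),.02] for i in(-1,1)]).round(1).tolist())
for nm,A,A0,(x0,x1,y0,y1) in(('top',a,a0,(212,252,172,222)),('scene',b,b0,(262,312,155,190))):
    m=(abs(A-A0).max(2)>14)[y0:y1,x0:x1];print(nm,x0,y0)
    for i,r in enumerate(m): print(y0+i,''.join('#' if v else '.' for v in r))
```

```text
t 20.97 p [0.408  0.2864 0.1184] yaw 83.56 tilt [-0.0022 -0.0013] w -0.0001 f [0.6 0.4 1.2]
(0.47, 0.2195, 0.12, 83.4) -> [-0.0691 -0.0595 -0.0016] 0.2
(0.47, 0.2195, 0.0, 83.4) -> [-0.0694 -0.0593  0.1184] 0.2
expected top px, pack top corners [[224.1, 203.4], [228.0, 177.4], [237.0, 178.4], [233.2, 204.4]]
expected scene [[264.7, 173.1], [290.9, 167.8], [295.2, 171.3], [268.6, 176.8]] [[268.9, 184.5], [295.3, 178.9]]
top 212 172
172 ........................................
173 ........................................
174 ........................................
175 ........................................
176 ........................................
177 ........................................
178 .......................#.##.............
179 .........................##.............
180 ...............##........###............
181 ........................####............
182 ........................####............
183 ........................####............
184 ........................####............
185 ........................###.............
186 ........................###....
[... 2823 characters left out ...]
######################..................
178 ......##########################..................
179 ......#########################...................
180 ......#########################...................
181 ......####################........................
182 .......##.#############...........................
183 ..........#######.................................
184 ............#.....................................
185 ..................................................
186 ..................................................
187 ..................................................
188 ..................................................
189 ..................................................
```

The new dark edge in the top image runs (237,178)–(233,204), and the pack's face in the scene image ends at x≈295. Both match what is expected for a seated pack to within a pixel. Next I line up in front of the bar and push.

Request:
send_rows(
  steps="-0.03 -0.03 0 0 1;-0.061 -0.0595 0 0 1;-0.061 -0.0595 0 0 1;-0.061 -0.0595 0.03 0 1;-0.061 -0.0595 0.06 0 1;-0.061 -0.0595 0.09 0 1;-0.061 -0.0595 0.118 0 1;-0.061 -0.0595 0.118 0 1;-0.061 -0.0595 0.118 0 1;-0.061 -0.0595 0.118 0 1",
)

```text
clock: 21.9
tcp_pos: [0.4669, 0.2215, 0.0033]
ee_rot: [[-0.993, 0.115, 0.002], [0.115, 0.993, 0.001], [-0.002, 0.001, -1.0]]
wrist_force: [-0.0, 1.0, 0.4]
gripper_width: -0.0002
finger_force: 0.0
```

Run:
```python
from h import *
go((.487,.2175,.0,83.4),(.588,.2058,.0,83.4),(.602,.204,0,83.4))
```

```text
t 21.9 p [0.4669 0.2215 0.0033] yaw 83.41 tilt [0.0018 0.0006] w -0.0002 f [-0.   1.   0.4]
(0.487, 0.2175, 0.0, 83.4) -> [-0.0205 -0.0016  0.0033] 0.0
(0.588, 0.2058, 0.0, 83.4) -> [-0.1221 -0.0017  0.0035] 0.0
(0.602, 0.204, 0, 83.4) -> [-0.1362 -0.0018  0.0035] 0.0
```

Request:
send_rows(
  steps="-0.01 -0.0015 0.003 0 1;-0.018 -0.0015 0.003 0 1;-0.023 -0.0015 0.003 0 1;-0.027 -0.0015 0.003 0 1;-0.032 -0.0015 0.003 0 1;-0.038 -0.0015 0.003 0 1;-0.044 -0.0015 0.003 0 1;-0.05 -0.0015 0.003 0 1;-0.056 -0.0015 0.003 0 1;-0.062 -0.0015 0.003 0 1;-0.068 -0.0015 0.003 0 1;-0.074 -0.0015 0.003 0 1;-0.08 -0.0015 0.003 0 1;-0.086 -0.0015 0.003 0 1;-0.092 -0.0015 0.003 0 1;-0.098 -0.0015 0.003 0 1;-0.104 -0.0015 0.003 0 1;-0.11 -0.0015 0.003 0 1;-0.115 -0.0015 0.003 0 1;-0.115 -0.0015 0.003 0 1",
)

```text
clock: 23.57
tcp_pos: [0.5796, 0.2061, -0.0017]
ee_rot: [[-0.993, 0.115, -0.0], [0.115, 0.993, -0.0], [0.0, -0.0, -1.0]]
wrist_force: [-5.1, -0.6, 3.3]
gripper_width: -0.0001
finger_force: 2.3
```

Request:
send_rows(
  steps="-0.004 0 -0.001 0 1;-0.008 0 -0.001 0 1;-0.011 0 -0.001 0 1;-0.014 0 -0.001 0 1;-0.016 0 -0.001 0 1;-0.018 0 -0.001 0 1;-0.019 0 -0.001 0 1;-0.019 0 -0.001 0 1;-0.019 0 -0.001 0 1",
)

```text
clock: 24.32
tcp_pos: [0.5968, 0.2041, -0.0016]
ee_rot: [[-0.993, 0.114, -0.002], [0.114, 0.993, -0.001], [0.002, -0.001, -1.0]]
wrist_force: [-4.9, -1.3, -1.1]
gripper_width: -0.0002
finger_force: 2.4
```

Request:
send_rows(
  steps="-0.001 0 0 0 1;-0.002 0 0 0 1;-0.003 0 0 0 1;-0.004 0 0 0 1;-0.004 0 0 0 1;-0.004 0 0 0 1",
)

```text
clock: 24.82
tcp_pos: [0.5978, 0.2039, -0.0017]
ee_rot: [[-0.993, 0.114, -0.008], [0.114, 0.994, -0.001], [0.008, -0.002, -1.0]]
wrist_force: [-19.5, -0.2, 10.3]
gripper_width: 0.0002
finger_force: 9.6
```

At the stop, with the same position and force as before. Letting go slowly.

Request:
send_rows(
  steps="0.004 0 0 0 1;0.008 0 0 0 1;0.012 0 0 0 1;0.016 0 0 0 1;0.022 0 0 0 1;0.03 0 0 0 1;0.03 0 0 0 1",
)

```text
clock: 25.4
tcp_pos: [0.5714, 0.2077, -0.0]
ee_rot: [[-0.994, 0.114, 0.001], [0.114, 0.994, 0.0], [-0.001, 0.0, -1.0]]
wrist_force: [-0.0, -0.2, -0.2]
gripper_width: -0.0
finger_force: 0.0
```

Request:
send_rows(
  steps="0.03 0 0 0 1;0.07 0 0 0 1;0.11 0 0 0 1;0.14 0 0 0 1;0.14 0 -0.04 0 1;0.14 0.03 -0.08 0 1;0.14 0.07 -0.12 0 1;0.14 0.11 -0.12 0 1;0.14 0.15 -0.12 0 1;0.14 0.15 -0.12 0 1;0.14 0.15 -0.12 0 1;0.14 0.15 -0.12 0 1",
)

```text
clock: 26.4
tcp_pos: [0.4502, 0.3731, 0.1198]
ee_rot: [[-0.994, 0.112, 0.001], [0.112, 0.994, 0.0], [-0.001, 0.0, -1.0]]
wrist_force: [0.6, -0.5, -1.0]
gripper_width: 0.0001
finger_force: 0.0
```

Run:
```python
from h import *
go((.5,.2,.0,83.4))
a=save('top','t12').astype(int);a0=cv2.imread('pics/top0.png')[:,:,::-1].astype(int)
b=save('scene','s12').astype(int);b0=cv2.imread('pics/scene0.png')[:,:,::-1].astype(int)
for nm,A,A0,(x0,x1,y0,y1) in(('top',a,a0,(208,262,160,215)),('scene',b,b0,(240,320,145,195))):
    m=(abs(A-A0).max(2)>16)[y0:y1,x0:x1];print(nm,x0,y0,m.sum())
    for i,r in enumerate(m):
        if r.any(): print(y0+i,''.join('#' if v else '.' for v in r))
m=(b[:,:,0]-b[:,:,1]>40);m[:,:285]=0;m[:,310:]=0;m[:190]=0;m[240:]=0
y,x=np.nonzero(m);print('bottle red scene',len(x),x.mean(),y.mean(),y.min(),y.max(),'exp',proj('scene',[[.471,-.045,.082],[.471,-.045,.07]]).round(1))
m=(a[:,:,0]-a[:,:,1]>40);m[:,:300]=0;m[:,340:]=0;m[:205]=0;m[255:]=0
y,x=np.nonzero(m);print('bottle red top',len(x),x.mean(),y.mean(),'exp',proj('top',[[.471,-.045,.08]]).round(1))
for k,(x0,x1,y0,y1) in dict(mouse=(360,392,218,262),timer=(385,420,190,225),rub=(340,388,165,206)).items(): print(k,(abs(a-a0).max(2)>25)[y0:y1,x0:x1].sum())
```

```text
t 26.4 p [0.4502 0.3731 0.1198] yaw 83.55 tilt [0.0008 0.0002] w 0.0001 f [ 0.6 -0.5 -1. ]
(0.5, 0.2, 0.0, 83.4) -> [-0.0689 -0.1665  0.1199] 0.1
top 208 160 98
206 ............#.........................................
207 ........#######.......................................
208 .......##########.....................................
209 ......############....................................
210 .....##############...................................
211 ......##############..................................
212 ......##############..................................
213 .......#############..................................
214 .......#############..................................
scene 240 145 276
158 .............#..................................................................
159 ............####................................................................
160 ............#####...............................................................
161 ##..........#####...............................................................
162 ............#####.............................
[... 1799 characters left out ...]
....................
184 ..........############..........................................................
185 ..........###########...........................................................
186 ..........###########...........................................................
187 ..........###########...........................................................
188 ..........###########...........................................................
189 .............#####..............................................................
bottle red scene 5 295.4 208.8 208 210 exp [[295.6 209.2]
 [295.7 214.4]]
bottle red top 9 318.3333333333333 228.11111111111111 exp [[319.2 228.7]]
mouse 0
timer 0
rub 3
```

The carrier looks the same as in the starting latched picture, the bottle stands in the tray, and the bystanders haven't moved. Handing in.

```bash
python3 -c "
from h import *
print(finish_job())"
```

```text
the job is handed in; nothing more can be done
None
```

The job is handed in: in the last pictures the carrier is latched shut, the bottle stands upright in the tray and the bystanders have not moved; the pack was seated in the nest before the final push but is out of sight inside now, no verdict came back, and I viewed 12 pictures, over the limit of 10.

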